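# Steady the rocking vice plate

### The job

The hobby vice's base plate wobbles because the rubber pad under one corner is gone: press down on its corners one after another with a fingertip to find the one that sinks. Push that corner's wooden shim flat along the mat, in under the plate, until it is snug but has not jacked the plate up, then press firmly on the corner again to prove that it no longer gives. Do not pick up or carry anything, and leave the plate, the other three shims and everything else on the bench where they are.

Things in the scene. Friction and masses are not known exactly. Their poses are not given: they have to be found in the camera images.
- plate: Square steel base plate, 180 x 180 x 12 mm, 4 kg, loose, a small vice (gripping a bare toy car) on its middle within 73 mm along x, 36 mm along y, 55 mm above its top. Origin: centre of underside, 11 mm above the bench, 8 mm above the mat; x, y along its edges. Stands on a rubber-capped bolt head (16 mm) under its middle and 22 mm rubber pads under its corners; one pad is missing, at a different corner each time.
- corner_1 (a point): Point to press on the plate's top (23 mm above the bench) at its near-left corner as the robot sees it, 18 mm in from both edges, over the pad's place. With its pad missing the corner sinks 5 mm or more under a press of 3 to 6 N, down to the mat, and comes back when let go; otherwise it does not give.
- corner_2 (a point): Point to press on the plate's top (23 mm above the bench) at its near-right corner as the robot sees it, 18 mm in from both edges, over the pad's place. With its pad missing the corner sinks 5 mm or more under a press of 3 to 6 N, down to the mat, and comes back when let go; otherwise it does not give.
- corner_3 (a point): Point to press on the plate's top (23 mm above the bench) at its far-left corner as the robot sees it, 18 mm in from both edges, over the pad's place. With its pad missing the corner sinks 5 mm or more under a press of 3 to 6 N, down to the mat, and comes back when let go; otherwise it does not give.
- corner_4 (a point): Point to press on the plate's top (23 mm above the bench) at its far-right corner as the robot sees it, 18 mm in from both edges, over the pad's place. With its pad missing the corner sinks 5 mm or more under a press of 3 to 6 N, down to the mat, and comes back when let go; otherwise it does not give.
- shim_1: Loose 30 g beech shim of corner_1, flat on the mat (3 mm above the bench) off the plate's left edge, nose towards it, 4 to 12 mm short. Wedge 60 long, 26 wide, 3 thick at the nose, 12 at the rear, then a head 8 long, 18 high (mm). Origin: underside, mid-wedge; +x to the nose, 30 mm ahead; back of the head 38 mm behind.
- shim_2: Loose 30 g beech shim of corner_2, flat on the mat (3 mm above the bench) off the plate's right edge, nose towards it, 4 to 12 mm short. Wedge 60 long, 26 wide, 3 thick at the nose, 12 at the rear, then a head 8 long, 18 high (mm). Origin: underside, mid-wedge; +x to the nose, 30 mm ahead; back of the head 38 mm behind.
- shim_3: Loose 30 g beech shim of corner_3, flat on the mat (3 mm above the bench) off the plate's left edge, nose towards it, 4 to 12 mm short. Wedge 60 long, 26 wide, 3 thick at the nose, 12 at the rear, then a head 8 long, 18 high (mm). Origin: underside, mid-wedge; +x to the nose, 30 mm ahead; back of the head 38 mm behind.
- shim_4: Loose 30 g beech shim of corner_4, flat on the mat (3 mm above the bench) off the plate's right edge, nose towards it, 4 to 12 mm short. Wedge 60 long, 26 wide, 3 thick at the nose, 12 at the rear, then a head 8 long, 18 high (mm). Origin: underside, mid-wedge; +x to the nose, 30 mm ahead; back of the head 38 mm behind.
- nose_1 (a point): Middle of the lower nose edge of shim_1. If the pad of corner_1 is missing, the shim slides in freely and becomes tight with its nose about 33 mm inside the plate's edge; the push then rises steeply (about 9 N is enough; beyond some 15 N the plate is jacked up and shifts). If not, the pad blocks it 7 mm inside the edge.
- nose_2 (a point): Middle of the lower nose edge of shim_2. If the pad of corner_2 is missing, the shim slides in freely and becomes tight with its nose about 33 mm inside the plate's edge; the push then rises steeply (about 9 N is enough; beyond some 15 N the plate is jacked up and shifts). If not, the pad blocks it 7 mm inside the edge.
- nose_3 (a point): Middle of the lower nose edge of shim_3. If the pad of corner_3 is missing, the shim slides in freely and becomes tight with its nose about 33 mm inside the plate's edge; the push then rises steeply (about 9 N is enough; beyond some 15 N the plate is jacked up and shifts). If not, the pad blocks it 7 mm inside the edge.
- nose_4 (a point): Middle of the lower nose edge of shim_4. If the pad of corner_4 is missing, the shim slides in freely and becomes tight with its nose about 33 mm inside the plate's edge; the push then rises steeply (about 9 N is enough; beyond some 15 N the plate is jacked up and shifts). If not, the pad blocks it 7 mm inside the edge.
- paint_jar: Bystander, to be left alone. Small capped glass paint jar, 32 mm across, 45 mm high, between the two left shims. Origin: centre of underside.
- toy_car: Bystander, to be left alone. Small white die-cast car, 74 x 36 x 25 mm, between the two right shims. Origin: centre, at the wheels' underside.
- glue_bottle: Bystander, to be left alone. Yellow glue bottle with a thin nozzle, 34 mm across, 95 mm high, beyond the plate's far edge. Origin: centre of underside.
- cup: Bystander, to be left alone. White paper cup, 74 mm across, 92 mm high, to the left. Origin: centre of underside.
- screwdriver: Bystander, to be left alone. Screwdriver, 180 mm long, lying to the right.
- tube_can: Bystander, to be left alone. Cardboard snack tube, 74 mm across, 160 mm high, far left. Origin: centre of underside.
- steel_rule: Bystander, to be left alone. Steel rule, 260 x 26 x 2 mm, lying flat to the right. Origin: centre of underside.
Not all that is in view belongs to the job. What is shaped like the shim_2 but blue or red is not meant.

How it is judged:
On the way, in this order (a step that is already met when the one before it is completed fails the run):
1. a finger presses down the corner that rocks (it sinks more than 3 mm) (contact force between the fingers and plate above 1 N and ((height (world z) of corner_1 below 0.02 m and horizontal distance between the grasp point and corner_1 below 0.06 m) or (height (world z) of corner_2 below 0.02 m and horizontal distance between the grasp point and corner_2 below 0.06 m) or (height (world z) of corner_3 below 0.02 m and horizontal distance between the grasp point and corner_3 below 0.06 m) or (height (world z) of corner_4 below 0.02 m and horizontal distance between the grasp point and corner_4 below 0.06 m))), for 0.1 s.
2. that corner's shim is pushed in under the plate (nose more than 27 mm inside the edge), the other shims left alone, the plate level (angle between plate's own z axis and vertical below 0.015 rad and ((y of nose_1 in the frame of plate below 0.063 m and x of nose_1 in the frame of plate between -0.094 and -0.05 m and height (world z) of shim_1 below 0.008 m and distance of each of shim_2, shim_3, shim_4 from where it was at the start of the episode below 0.012 m) or (y of nose_2 in the frame of plate above -0.063 m and x of nose_2 in the frame of plate between -0.094 and -0.05 m and height (world z) of shim_2 below 0.008 m and distance of each of shim_1, shim_3, shim_4 from where it was at the start of the episode below 0.012 m) or (y of nose_3 in the frame of plate below 0.063 m and x of nose_3 in the frame of plate between 0.05 and 0.094 m and height (world z) of shim_3 below 0.008 m and distance of each of shim_1, shim_2, shim_4 from where it was at the start of the episode below 0.012 m) or (y of nose_4 in the frame of plate above -0.063 m and x of nose_4 in the frame of plate between 0.05 and 0.094 m and height (world z) of shim_4 below 0.008 m and distance of each of shim_1, shim_2, shim_3 from where it was at the start of the episode below 0.012 m))), for 0.2 s.
3. a finger presses the shimmed corner again with more than 4 N and it sinks less than 2.2 mm (contact force between the fingers and plate above 4 N and (((y of nose_1 in the frame of plate below 0.063 m and x of nose_1 in the frame of plate between -0.094 and -0.05 m and height (world z) of shim_1 below 0.008 m and distance of each of shim_2, shim_3, shim_4 from where it was at the start of the episode below 0.012 m) and height (world z) of corner_1 above 0.0208 m and horizontal distance between the grasp point and corner_1 below 0.06 m) or ((y of nose_2 in the frame of plate above -0.063 m and x of nose_2 in the frame of plate between -0.094 and -0.05 m and height (world z) of shim_2 below 0.008 m and distance of each of shim_1, shim_3, shim_4 from where it was at the start of the episode below 0.012 m) and height (world z) of corner_2 above 0.0208 m and horizontal distance between the grasp point and corner_2 below 0.06 m) or ((y of nose_3 in the frame of plate below 0.063 m and x of nose_3 in the frame of plate between 0.05 and 0.094 m and height (world z) of shim_3 below 0.008 m and distance of each of shim_1, shim_2, shim_4 from where it was at the start of the episode below 0.012 m) and height (world z) of corner_3 above 0.0208 m and horizontal distance between the grasp point and corner_3 below 0.06 m) or ((y of nose_4 in the frame of plate above -0.063 m and x of nose_4 in the frame of plate between 0.05 and 0.094 m and height (world z) of shim_4 below 0.008 m and distance of each of shim_1, shim_2, shim_3 from where it was at the start of the episode below 0.012 m) and height (world z) of corner_4 above 0.0208 m and horizontal distance between the grasp point and corner_4 below 0.06 m))), for 0.2 s.
At the end, for the whole second after the job is handed in: One shim, the one at the corner without a pad, lies flat with its nose more than 27 mm inside the plate's edge and within 22 mm of that corner's pad line; the other three have moved less than 12 mm; the plate is level within 0.015 rad, at rest and within 20 mm of where it stood (all of step 2 and distance of plate from where it was at the start of the episode below 0.02 m and linear speed of plate below 0.01 m/s); the robot touches nothing.
It fails at once if a shim is lifted off the mat (height (world z) of any of shim_1, shim_2, shim_3, shim_4 above 0.015 m).
It fails at once if the plate is lifted or tipped (its middle rises 10 mm or it tilts 10 degrees) (height (world z) of plate above 0.021 m or angle between plate's own z axis and vertical above 0.175 rad).
It fails at once if a bystander is shoved more than 30 mm (distance of any of paint_jar, toy_car, glue_bottle, cup, screwdriver, tube_can, steel_rule from where it was at the start of the episode above 0.03 m).
It also fails if it takes over 64 s, if anything falls off the work surface, if the arm or the gripper's body presses on something with over 40 N, if the wrist force passes 120 N, or if a joint passes its speed limit or range.

### The arm

A 6-joint arm with a two-finger parallel gripper is mounted at the origin on the work surface. World frame = base frame: x ahead of the robot, y to its left, z up, the work surface at z = 0. Lengths are in m, angles in rad, forces in N, time in s.
With the tool pointing down it reaches from about 0.225 to 0.875 m from the base axis. Payload 3.4 kg.
Tool frame: the origin (TCP) lies at the very end of the fingers, on their centre line; the grasp point (between the pads) lies 19 mm behind it; z points along the fingers, x is the direction in which the jaws open and shut, and the axes are right-handed (so a half turn about z gives the same grasp; the last joint's range is limited). The gripper opens to 85 mm and grips with 20 to 120 N. Pads are 22 mm wide; open, the fingers measure 114 mm over their backs; the gripper's body (76 mm by 85 mm) begins 54 mm behind the grasp point. The pads swing forward as they close: fully open they stand 13 mm farther back than shut.
Start: joints at [1.214, 0.276, 1.505, -0, 1.361, -0.121], TCP at [0.134, 0.559, 0.231] pointing down, gripper open.
Joint ranges: [-2.89, 2.89], [-0.75, 2.08], [0.22, 2.7], [-1.18, 4.32], [0.11, 2.71], [-2.7, 2.7]. Speed limits (rad/s): [2.57, 2.57, 3.14, 3.14, 3.14, 3.14].

### API

Orientations are given as a unit quaternion [w, x, y, z].
In Python, from rig import manip gives the robot as it stands.
- The arm moves only by the tool carry_out, never from a script. Its argument "series" is a list of rows, each a list of 2 entries, a list of its own where there are three numbers: the shift along the tool's x, y, z in mm, then the turn about the tool's z in degrees. A call has 1 to 10 rows; each row shifts and turns the pose as measured when the row begins, along the tool's axes as they then stand; what a row does not reach is not made up. A row lasts 1/12 s, in which the tool goes at most 41.7 mm and 7.16 degrees, less where a joint would pass 70% of its speed; a pose out of reach is approached as far as the arm can. A call is refused whole if a number of a shift passes 41.7 or a number of a turn 7.16, either way. A call with a gripper value outside its range is refused whole. "fingers" is the finger opening in mm, from 0 to 85.4, set as the call begins (left out, the last holds). The fingers move at their own pace and stop on an object; "squeeze" is the grip in N (left out, the last holds). Time passes only in rows, so rows that do not move let the fingers close. It gives the time, the measured TCP pose, the force and the opening at its end, in the units of the state.
- manip.get_state(): the state, without advancing time (a new reading comes with each control period).
- manip.get_image(name): name is "side" or "top"; returns a dict with "frame" (480x640x3 uint8, blue, green, red), "K" (3x3 intrinsics, pixels), "rvec" (rotation vector, rad) and "tvec" (3), from world to camera coordinates, as OpenCV has them. Camera axes: x right, y down, z forward; pixel columns grow to the right and rows downward; lengths in m; the calibration is good to about 2 mm. A picture is of the moment at which its call begins. There is no depth.
- manip.sign_off(): hands the job in, once; it reports no verdict.
The state is a dict: "clock": time; "qpos": joint angles; "qd": joint speeds; "effort": joint torques, N m; "position": TCP position; "ee_rot": TCP orientation; "contact_force": force on the tool from outside, world axes, zero at the start; "moment": the same for the moment, N m; "width": finger opening in m.
Only numpy, scipy, OpenCV 4.12 (cv2) and the standard library are available. Lean on these libraries where they do the work, as an engineer would, in place of code of your own. Each camera call takes 0.05 s, during which the arm holds its last target. There are 200 camera calls.

## Working session

There is one attempt and no reset: what is moved stays moved. The work goes in short steps, Python scripts to look and compute and a tool call to move; the robot and the scene stay as the last step left them, time stands still between calls to the robot, and variables do not carry over. Pictures are saved under pics/ and viewed, about 8 in all and at most 12, crops included, and the job is handed in when it is done.

Besides the shell and the picture viewer there is one more tool, called after "Request:" by a JSON object that holds its "method" and its "body". carry_out: Moves the arm, as the interface text tells. Its arguments: {"type":"object","properties":{"series":{"type":"array","items":{"type":"array"}},"fingers":{"type":"number"},"squeeze":{"type":"number"}},"required":["series"]}

```bash
mkdir -p pics; ls; cat > h.py <<'E'
import numpy as np, cv2
from rig import manip
def shot(n,f):
    d=manip.get_image(n); cv2.imwrite(f'pics/{f}.png',d['frame']); np.savez(f'pics/{f}.npz',K=d['K'],r=d['rvec'],t=d['tvec']); return d
def ray(f,u,v,z):
    c=np.load(f'pics/{f}.npz'); R=cv2.Rodrigues(c['r'])[0]; C=-R.T@c['t'].ravel()
    d=R.T@np.linalg.inv(c['K'])@np.array([u,v,1.]); return C+d*(z-C[2])/d[2]
def proj(f,P):
    c=np.load(f'pics/{f}.npz'); return cv2.projectPoints(np.float64(P).reshape(-1,1,3),c['r'],c['t'],c['K'],None)[0].reshape(-1,2)
E
python3 -c "
from h import *
shot('top','t0');shot('side','s0');print(manip.get_state())
for f in('t0','s0'):
  c=np.load(f'pics/{f}.npz');print(-cv2.Rodrigues(c['r'])[0].T@c['t'].ravel())"
```

```text
pics
{'clock': 0.1, 'qpos': array([ 1.21404678e+00,  2.76550049e-01,  1.50602426e+00,  1.81354413e-05,
        1.36071277e+00, -1.21005959e-01]), 'qd': array([ 1.33937489e-03, -3.86722297e-03, -4.30206506e-03, -3.22158212e-04,
       -9.38278980e-05, -1.49688109e-03]), 'effort': array([ 1.65759971e-03, -4.17694187e+01, -2.46403992e+01, -1.57190752e-04,
        5.67628900e-03,  3.25428994e-05]), 'position': array([0.13413338, 0.5586411 , 0.23050872]), 'ee_rot': array([ 4.32736133e-04,  7.85356250e-01,  6.19043491e-01, -7.28414211e-04]), 'contact_force': array([-0.36208054,  0.23677706,  0.72047012]), 'moment': array([-0.01862828,  0.01410734, -0.03680237]), 'width': 0.08524380295659938}
[ 0.22933806 -0.06455261  1.29534555]
[0.98951637 0.91826591 0.94101167]
```

View pics/t0.png

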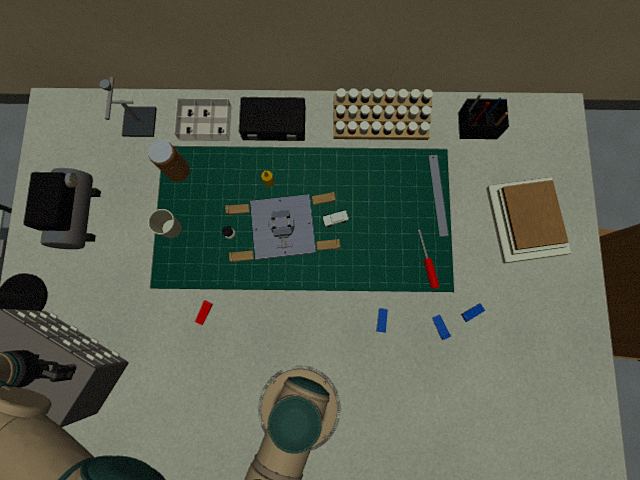

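View pics/s0.png

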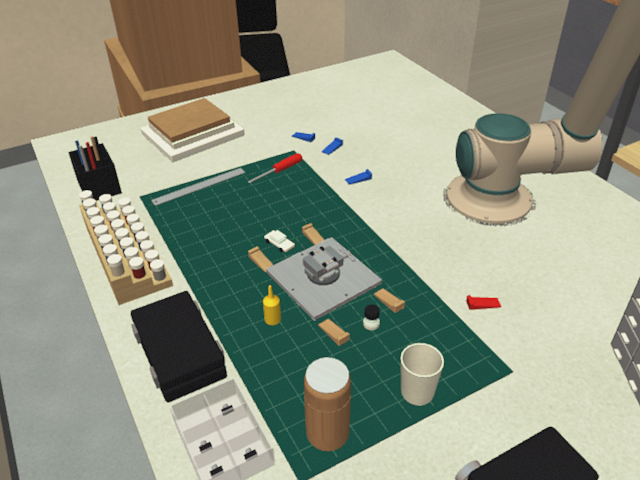

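Shim candidates in the top view are the wooden ones: near-left (241,256), near-right (327,244), far-left (237,209) and far-right (324,198). The blue ones (382,320), (441,327), (473,312) and the red one (204,312) are decoys. The plate is at about (283,226). I'll check this in a close crop.

```bash
python3 -c "
from h import *
im=cv2.imread('pics/t0.png')[180:275,215:350]
cv2.imwrite('pics/c0.png',cv2.resize(im,None,fx=5.9,fy=5.9,interpolation=cv2.INTER_CUBIC))
h=cv2.cvtColor(cv2.imread('pics/t0.png'),cv2.COLOR_BGR2HSV)
m=cv2.inRange(h,(8,80,60),(22,255,255));
n,l,s,c=cv2.connectedComponentsWithStats(m)
for i in range(1,n):
  if 100<s[i,4]<600 and 180<c[i,1]<275:
    pts=np.argwhere(l==i)[:,::-1].astype(np.float32);b=cv2.boxPoints(cv2.minAreaRect(pts));print(c[i],s[i,4]);print([ray('t0',*p,.008)[:2].round(4).tolist() for p in b])
"
```

```text
[323.29569892 197.95698925] 186
[[0.6187, -0.0263], [0.6335, -0.093], [0.6071, -0.0983], [0.5925, -0.0318]]
[236.59895833 208.6875    ] 192
[[0.587, 0.2369], [0.5917, 0.1692], [0.5646, 0.1664], [0.5599, 0.2339]]
[327.96938776 244.23469388] 196
[[0.4786, -0.0427], [0.4858, -0.1111], [0.459, -0.1136], [0.4519, -0.0455]]
[240.30541872 255.69950739] 203
[[0.4411, 0.2195], [0.4466, 0.1502], [0.4187, 0.1472], [0.4132, 0.2161]]
```

View pics/c0.png

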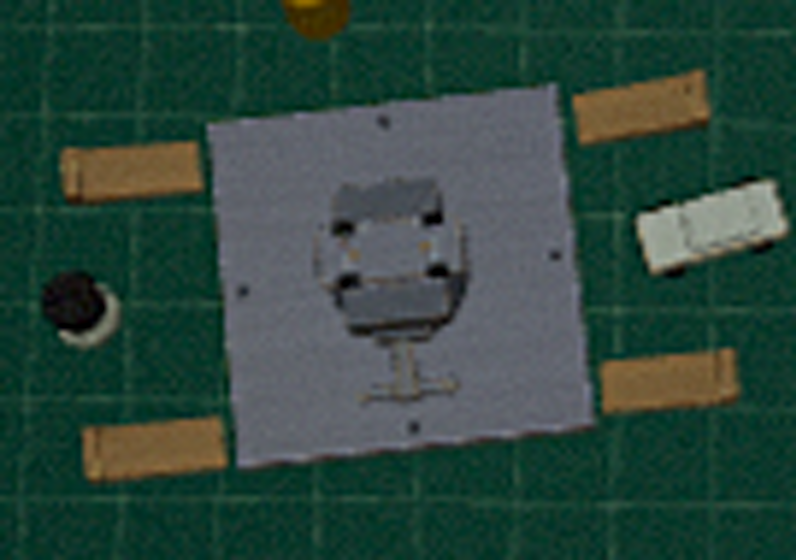

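The crop shows four beech shims with their heads outward. The plate corners are at crop pixels FL(207,124), FR(556,84), NR(595,428) and NL(238,467).

```bash
cat >> h.py <<'E'
def toolmove(target,yawx=None):
    s=manip.get_state(); w,x,y,z=s['ee_rot']
    from scipy.spatial.transform import Rotation as Ro
    R=Ro.from_quat([x,y,z,w]).as_matrix(); d=R.T@(np.array(target)-s['position'])*1000
    a=np.degrees(np.arctan2(R[1,0],R[0,0])); return d.round(1),'toolx ang',a.round(2)
E
python3 -c "
from h import *
cr=dict(FL=(207,124),FR=(556,84),NR=(595,428),NL=(238,467))
P={k:ray('t0',215+(u+.5)/5.9-.5,180+(v+.5)/5.9-.5,.023)[:2] for k,(u,v) in cr.items()}
for k in P:print(k,P[k])
c=sum(P.values())/4
for a,b in('NL FL','NR FR','NL NR','FL FR'):pass
" 2>/dev/null; python3 -c "
from h import *
cr=dict(FL=(207,124),FR=(556,84),NR=(595,428),NL=(238,467))
P={k:ray('t0',215+(u+.5)/5.9-.5,180+(v+.5)/5.9-.5,.023)[:2] for k,(u,v) in cr.items()}
c=sum(P.values())/4
for a,b in(('NL','FL'),('NR','FR'),('NR','NL'),('FR','FL')):
  d=P[b]-P[a];print(a,b,np.linalg.norm(d),np.degrees(np.arctan2(d[1],d[0])))
x=P['FL']+P['FR']-P['NL']-P['NR'];y=P['FL']+P['NL']-P['FR']-P['NR']
th=(np.arctan2(x[1],x[0])+np.arctan2(y[1],y[0])-np.pi/2)/2
print('centre',c,'yaw',np.degrees(th))
R=np.array([[np.cos(th),-np.sin(th)],[np.sin(th),np.cos(th)]])
S=dict(s1=((.4411,.2195),(.4466,.1502),(.4187,.1472),(.4132,.2161)),s2=((.4786,-.0427),(.4858,-.1111),(.459,-.1136),(.4519,-.0455)),s3=((.587,.2369),(.5917,.1692),(.5646,.1664),(.5599,.2339)),s4=((.6187,-.0263),(.6335,-.093),(.6071,-.0983),(.5925,-.0318)))
for i,(sx,sy) in enumerate(((-1,1),(-1,-1),(1,1),(1,-1))):
  q=np.array(S[f's{i+1}']);print(i+1,'corner',c+R@(.072*np.array([sx,sy])),'shim in plate', ((q-c)@R).round(4).tolist(),'mean',((q.mean(0)-c)@R).round(4))
print(toolmove([*(c+R@[-.072,.072]),.06]))
"
```

```text
FL [0.59761412 0.16095263]
FR [ 0.62123883 -0.01809574]
NR [ 0.44173945 -0.0410285 ]
NL [0.41972103 0.13732516]
NL FL 0.17945531639183246 7.565650980710018
NR FR 0.18095839409510267 7.280643751041978
NR NL 0.1797076503862372 97.03776559897646
FR FL 0.18060022978644263 97.51652609619009
centre [0.52007836 0.05978839] yaw 7.350145962238196
1 corner [0.43945884 0.1219856 ] shim in plate [[-0.0579, 0.1685], [-0.0613, 0.0991], [-0.0894, 0.0997], [-0.086, 0.1687]] mean [-0.0736  0.134 ]
2 corner [ 0.45788114 -0.02083113] shim in plate [[-0.0542, -0.0963], [-0.0559, -0.1651], [-0.0828, -0.1641], [-0.0811, -0.0957]] mean [-0.0685 -0.1303]
3 corner [0.58227557 0.1404079 ] shim in plate [[0.089, 0.1671], [0.085, 0.0993], [0.0578, 0.1], [0.0618, 0.1676]] mean [0.0734 0.1335]
4 corner [ 0.60069788 -0.00240883] shim in plate [[0.0868, -0.098], [0.0929, -0.166], [0.0661, -0.1679], [0.0601, -0.1001]] mean [ 0.0765 -0.133 ]
(array([-353. ,  398.9,  171. ]), 'toolx ang', np.float64(76.49))
```

Request:
{"method": "carry_out", "body": {"series": [[[-27,30,0],0],[[-27,30,0],0],[[-27,30,0],0],[[-27,30,0],0],[[-27,30,0],0],[[-27,30,0],0],[[-27,30,0],0],[[-27,30,0],0],[[-27,30,0],0],[[-27,30,0],0]], "fingers": 0, "squeeze": 20}}

```text
clock: 0.93
position: [0.365, 0.221, 0.2249]
ee_rot: [-0.001, 0.78, 0.626, -0.003]
contact_force: [1.2, 0.8, -0.1]
width: 0.0
```

Request:
{"method": "carry_out", "body": {"series": [[[0,0,0],-7],[[0,0,0],-7],[[0,0,0],-7],[[0,0,0],0]]}}

```text
clock: 1.27
position: [0.3705, 0.2107, 0.2238]
ee_rot: [0.0, 0.654, 0.757, -0.004]
contact_force: [0.0, 0.2, -0.3]
width: -0.0002
```

```bash
python3 -c "
from h import *
print(toolmove([.4395,.122,.04]),manip.get_state()['clock'])"
```

```text
(array([-96.7,  56.5, 184. ]), 'toolx ang', np.float64(98.37)) 1.2667
```

Request:
{"method": "carry_out", "body": {"series": [[[-25,14,0],0.5],[[-25,14,0],0.5],[[-25,14,0],0],[[-25,14,0],0],[[0,0,38],0],[[0,0,38],0],[[0,0,38],0],[[0,0,38],0],[[0,0,20],0],[[0,0,0],0]]}}

```text
clock: 2.1
position: [0.4448, 0.1159, 0.0476]
ee_rot: [0.004, 0.671, 0.741, -0.0]
contact_force: [-1.8, -0.7, 0.2]
width: -0.0002
```

```bash
python3 -c "
from h import *
print(toolmove([.4395,.122,.03]),manip.get_state()['clock'])"
```

```text
(array([ 6.6, -4.8, 17.6]), 'toolx ang', np.float64(95.68)) 2.1
```

Request:
{"method": "carry_out", "body": {"series": [[[6,-5,5],-1.5],[[0,0,8],0],[[0,0,6],0],[[0,0,4],0],[[0,0,0],0]]}}

```text
clock: 2.52
position: [0.4407, 0.1234, 0.0254]
ee_rot: [0.005, 0.662, 0.75, 0.002]
contact_force: [-0.2, 0.7, 0.2]
width: -0.0003
```

Request:
{"method": "carry_out", "body": {"series": [[[0,0,1],0],[[0,0,1],0],[[0,0,1],0]]}}

```text
clock: 2.77
position: [0.4428, 0.1238, 0.0241]
ee_rot: [0.007, 0.662, 0.75, 0.003]
contact_force: [-0.2, -0.1, -0.1]
width: 0.0004
```

Request:
{"method": "carry_out", "body": {"series": [[[0,0,1.5],0],[[0,0,1.5],0],[[0,0,1.5],0]]}}

```text
clock: 3.02
position: [0.4433, 0.1239, 0.0229]
ee_rot: [0.007, 0.662, 0.75, 0.004]
contact_force: [-3.7, 0.1, 18.2]
width: -0.0
```

Request:
{"method": "carry_out", "body": {"series": [[[0,0,1.5],0],[[0,0,1.5],0]]}}

```text
clock: 3.18
position: [0.4434, 0.1239, 0.023]
ee_rot: [0.007, 0.662, 0.75, 0.005]
contact_force: [-2.7, -0.4, 14.4]
width: -0.0
```

Request:
{"method": "carry_out", "body": {"series": [[[0,0,-20],0],[[0,0,-10],0],[[0,30,0],0],[[0,30,0],0],[[0,30,0],0],[[0,30,0],0],[[0,20,0],0],[[0,0,0],0]]}}

```text
clock: 3.85
position: [0.5851, 0.1412, 0.0581]
ee_rot: [0.008, 0.662, 0.749, 0.005]
contact_force: [0.1, -0.3, 0.9]
width: 0.0002
```

```bash
python3 -c "
from h import *
print(toolmove([.5823,.1404,.025]),manip.get_state()['clock'])"
```

```text
(array([-0.3, -3.5, 33. ]), 'toolx ang', np.float64(97.05)) 3.85
```

Request:
{"method": "carry_out", "body": {"series": [[[0,-4,15],0],[[0,0,12],0],[[0,0,6],0],[[0,0,0],0],[[0,0,0],0]]}}

```text
clock: 4.27
position: [0.5808, 0.1401, 0.0237]
ee_rot: [0.008, 0.663, 0.749, 0.005]
contact_force: [-0.0, -0.2, 0.1]
width: 0.0
```

Request:
{"method": "carry_out", "body": {"series": [[[0,0,1.5],0],[[0,0,1.5],0],[[0,0,1.5],0]]}}

```text
clock: 4.52
position: [0.5806, 0.1401, 0.0231]
ee_rot: [0.008, 0.662, 0.749, 0.005]
contact_force: [-1.8, -0.7, 4.4]
width: -0.0
```

Request:
{"method": "carry_out", "body": {"series": [[[0,0,1.5],0],[[0,0,1.5],0]]}}

```text
clock: 4.68
position: [0.5806, 0.1401, 0.0231]
ee_rot: [0.009, 0.662, 0.749, 0.006]
contact_force: [-2.8, -0.0, 6.4]
width: -0.0001
```

Request:
{"method": "carry_out", "body": {"series": [[[0,0,-40],0],[[0,0,-40],0],[[-10,0,-20],0],[[-36,0,0],0],[[-36,0,0],0],[[-36,0,0],0],[[-26,0,0],0],[[0,0,0],0]]}}

```text
clock: 5.35
position: [0.5974, -0.0056, 0.1336]
ee_rot: [0.013, 0.66, 0.751, 0.009]
contact_force: [0.3, -0.8, 0.1]
width: 0.0003
```

```bash
python3 -c "
from h import *
print(toolmove([.6007,-.0024,.025]),manip.get_state()['clock'])"
```

```text
(array([  3.6,   0.4, 108.7]), 'toolx ang', np.float64(97.44)) 5.35
```

Request:
{"method": "carry_out", "body": {"series": [[[4,0,30],0],[[0,0,30],0],[[0,0,25],0],[[0,0,10],0],[[0,0,6],0],[[0,0,0],0]]}}

```text
clock: 5.85
position: [0.6033, -0.003, 0.0345]
ee_rot: [0.017, 0.662, 0.75, 0.012]
contact_force: [-0.6, -0.7, -0.5]
width: -0.0001
```

```bash
python3 -c "
from h import *
print(toolmove([.6007,-.0024,.023]),manip.get_state()['clock'])"
```

```text
(array([ 1. , -3. , 11.3]), 'toolx ang', np.float64(97.12)) 5.85
```

Request:
{"method": "carry_out", "body": {"series": [[[1,-2,7],0],[[0,0,3],0],[[0,0,1.5],0],[[0,0,1.5],0]]}}

```text
clock: 6.18
position: [0.6041, -0.0012, 0.024]
ee_rot: [0.02, 0.661, 0.75, 0.014]
contact_force: [-0.1, 0.2, -0.3]
width: 0.0
```

Request:
{"method": "carry_out", "body": {"series": [[[0,0,1.5],0],[[0,0,1.5],0]]}}

```text
clock: 6.35
position: [0.6045, -0.0012, 0.0231]
ee_rot: [0.02, 0.661, 0.75, 0.014]
contact_force: [-5.1, -0.5, 13.1]
width: 0.0002
```

Request:
{"method": "carry_out", "body": {"series": [[[0,0,1.5],0],[[0,0,1.5],0]]}}

```text
clock: 6.52
position: [0.6045, -0.0012, 0.0232]
ee_rot: [0.021, 0.661, 0.75, 0.015]
contact_force: [-2.9, 0.7, 7.6]
width: -0.0001
```

Request:
{"method": "carry_out", "body": {"series": [[[0,0,-20],0],[[0,0,-20],0],[[0,-36,0],0],[[0,-36,0],0],[[0,-36,0],0],[[0,-34,0],0],[[0,0,0],0]]}}

```text
clock: 7.1
position: [0.4618, -0.0195, 0.0598]
ee_rot: [0.025, 0.66, 0.751, 0.018]
contact_force: [-1.2, 0.6, -0.5]
width: 0.0002
```

```bash
python3 -c "
from h import *
print(toolmove([.4579,-.0208,.025]),manip.get_state()['clock'])"
```

```text
(array([-0.3, -6.2, 34.5]), 'toolx ang', np.float64(97.32)) 7.1
```

Request:
{"method": "carry_out", "body": {"series": [[[0,-4,15],0],[[0,-3,14],0],[[0,0,6],0],[[0,0,1],0],[[0,0,0],0]]}}

```text
clock: 7.52
position: [0.4574, -0.0214, 0.0257]
ee_rot: [0.029, 0.661, 0.75, 0.02]
contact_force: [0.6, -0.3, -0.6]
width: 0.0
```

Request:
{"method": "carry_out", "body": {"series": [[[0,0,1.5],0],[[0,0,1.5],0]]}}

```text
clock: 7.68
position: [0.4597, -0.0216, 0.0235]
ee_rot: [0.03, 0.661, 0.75, 0.021]
contact_force: [-0.4, 0.8, 0.4]
width: 0.0004
```

Request:
{"method": "carry_out", "body": {"series": [[[0,0,1.5],0],[[0,0,1.5],0]]}}

```text
clock: 7.85
position: [0.46, -0.0217, 0.021]
ee_rot: [0.03, 0.66, 0.75, 0.02]
contact_force: [-2.9, -1.6, 3.5]
width: 0.0002
```

It gives. I'll press until it bottoms out.

Request:
{"method": "carry_out", "body": {"series": [[[0,0,2],0],[[0,0,2],0],[[0,0,1.5],0]]}}

```text
clock: 8.1
position: [0.4598, -0.022, 0.0163]
ee_rot: [0.03, 0.66, 0.751, 0.02]
contact_force: [-8.7, -0.3, 29.6]
width: -0.0003
```

Request:
{"method": "carry_out", "body": {"series": [[[0,0,1],0],[[0,0,1],0]]}}

```text
clock: 8.27
position: [0.4598, -0.022, 0.0165]
ee_rot: [0.03, 0.66, 0.751, 0.02]
contact_force: [-5.9, -1.1, 15.8]
width: -0.0001
```

Request:
{"method": "carry_out", "body": {"series": [[[0,0,-20],0],[[0,0,-30],0],[[-30,0,0],0],[[-36,0,0],0],[[-36,0,0],0],[[-25,0,0],0],[[0,0,0],0]]}}

```text
clock: 8.85
position: [0.479, -0.1516, 0.0724]
ee_rot: [0.036, 0.658, 0.752, 0.023]
contact_force: [-0.1, -1.0, 0.6]
width: -0.0001
```

```bash
python3 -c "
from h import *
from scipy.spatial.transform import Rotation as Ro
th=np.radians(7.35);R=np.array([[np.cos(th),-np.sin(th)],[np.sin(th),np.cos(th)]]);c=np.array([.52008,.05979])
t=c+R@[-.0685,-.193];print(t,toolmove([*t,.011]))
s=manip.get_state();w,x,y,z=s['ee_rot'];print(s['position'],s['clock'],Ro.from_quat([x,y,z,w]).as_matrix().round(3))
shot('top','t1')
im=cv2.imread('pics/t1.png')[180:275,215:350]
cv2.imwrite('pics/c1.png',cv2.resize(im,None,fx=5.9,fy=5.9,interpolation=cv2.INTER_CUBIC))"
```

```text
[ 0.47683337 -0.14038737] (array([12.8, -5.7, 60.8]), 'toolx ang', np.float64(97.6))
[ 0.47897982 -0.15155686  0.07236015] 8.85 [[-0.132  0.988  0.085]
 [ 0.991  0.134 -0.013]
 [-0.024  0.082 -0.996]]
```

View pics/c1.png

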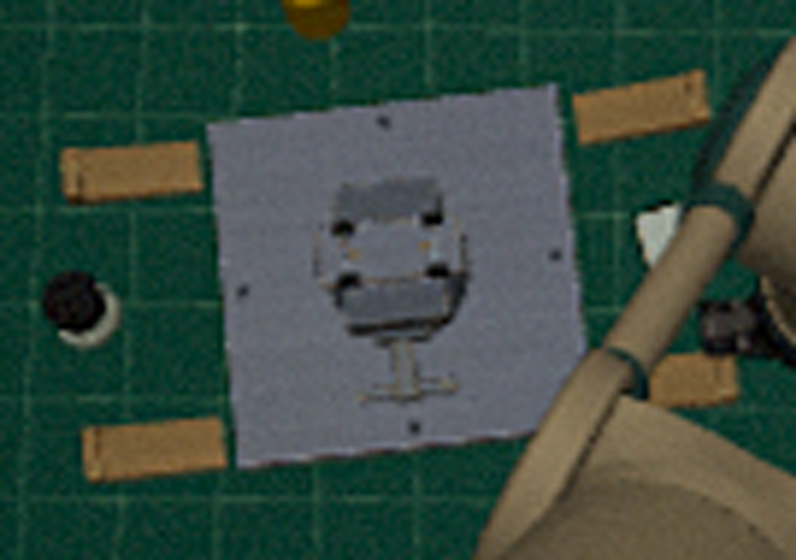

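The plate and all the shims are still where they were; the arm covers shim_2's nose. Next I'll go down behind shim_2's head.

Request:
{"method": "carry_out", "body": {"series": [[[8,-5,15],0],[[0,0,15],0],[[0,0,15],0],[[0,0,8],0],[[0,0,3],0],[[0,0,0],0]]}}

```text
clock: 9.4
position: [0.4771, -0.1391, 0.013]
ee_rot: [0.035, 0.659, 0.751, 0.025]
contact_force: [-0.4, 0.4, 0.3]
width: -0.0003
```

```bash
python3 -c "
from h import *
th=np.radians(7.35);R=np.array([[np.cos(th),-np.sin(th)],[np.sin(th),np.cos(th)]]);c=np.array([.52008,.05979])
t=c+R@[-.0685,-.185];print(toolmove([*t,.011]))
s=manip.get_state();print(s['position'],R.T@(s['position'][:2]-c))
shot('side','s1')
q=proj('s1',[*t,.01])[0].astype(int);im=cv2.imread('pics/s1.png')[q[1]-60:q[1]+60,q[0]-80:q[0]+80]
cv2.imwrite('pics/c2.png',cv2.resize(im,None,fx=5,fy=5,interpolation=cv2.INTER_CUBIC))"
```

```text
(array([ 6.8, -0.5,  1.9]), 'toolx ang', np.float64(97.47))
[ 0.47706481 -0.13911666  0.01303438] [-0.06810791 -0.19176934]
```

View pics/c2.png

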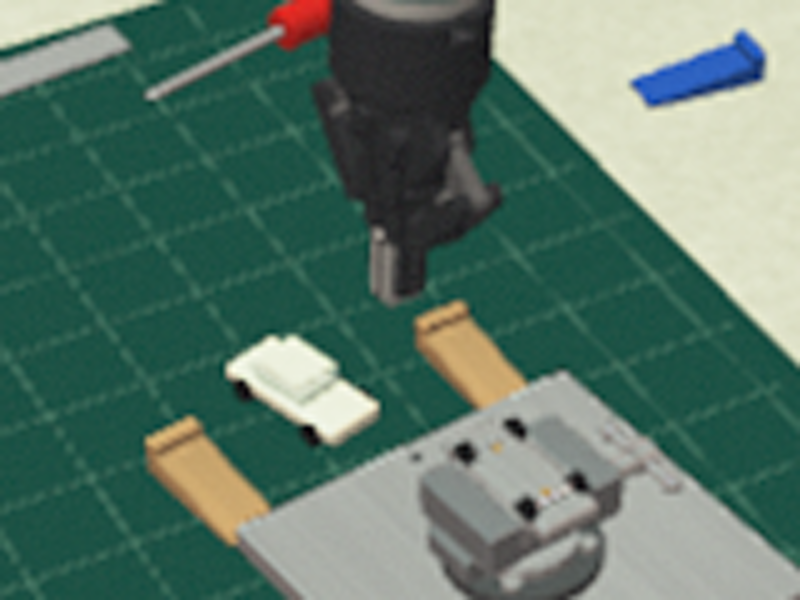

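The fingertip is at crop (398,300) and shim_2's head top at about (441,318). I'll check the sideways offset with numbers.

```bash
python3 -c "
from h import *
th=np.radians(7.35);R=np.array([[np.cos(th),-np.sin(th)],[np.sin(th),np.cos(th)]]);c=np.array([.52008,.05979])
t=c+R@[-.0685,-.185]
q=proj('s1',[*t,.01])[0].astype(int);o=q-[80,60]
f=lambda u,v,z:(R.T@(ray('s1',o[0]+(u+.5)/5-.5,o[1]+(v+.5)/5-.5,z)[:2]-c)).round(4)
for n,u,v,z in(('head2',441,318,.021),('h2L',415,325,.021),('h2R',468,310,.021),('head4',174,433,.021),('plateNR',567,373,.023),('plateFR',237,527,.023),('tip',398,303,.012)):print(n,f(u,v,z))
# top view: head 2 top centre
g=lambda u,v,z:(R.T@(ray('t0',215+(u+.5)/5.9-.5,180+(v+.5)/5.9-.5,z)[:2]-c)).round(4)
print('top head2',g(731,374,.021),'nose',g(603,388,.006))
im=cv2.imread('pics/s1.png')
G=lambda x,y,z:[*(c+R@[x,y]),z]
"
```

```text
head2 [-0.0704 -0.155 ]
h2L [-0.0575 -0.1581]
h2R [-0.0842 -0.1521]
head4 [ 0.0749 -0.1604]
plateNR [-0.0919 -0.0844]
plateFR [ 0.087  -0.0879]
tip [-0.0669 -0.1862]
top head2 [-0.0707 -0.1613] nose [-0.0677 -0.0964]
```

Both views put head 2 at plate x of about -0.0705, and the finger is at -0.068, so it's close enough with a 2 mm correction. I'll push now.

Request:
{"method": "carry_out", "body": {"series": [[[3,-2,2],0],[[4,0,0.5],0],[[4,0,0],0],[[4,0,0],0],[[0,0,0],0]]}}

```text
clock: 9.87
position: [0.4746, -0.123, 0.0124]
ee_rot: [0.037, 0.658, 0.751, 0.026]
contact_force: [-0.0, -1.0, -1.3]
width: 0.0
```

Request:
{"method": "carry_out", "body": {"series": [[[4,0,0],0],[[4,0,0],0],[[4,0,0],0],[[0,0,0],0]]}}

```text
clock: 10.2
position: [0.4734, -0.11, 0.013]
ee_rot: [0.038, 0.658, 0.751, 0.026]
contact_force: [0.9, 0.2, -0.7]
width: 0.0
```

```bash
cat >> h.py <<'E'
th=np.radians(7.35);RP=np.array([[np.cos(th),-np.sin(th)],[np.sin(th),np.cos(th)]]);CP=np.array([.52008,.05979])
def rep():
    s=manip.get_state();print('plate xy',(RP.T@(s['position'][:2]-CP)).round(4),'z',s['position'][2].round(4),'F plate',(RP.T@s['contact_force'][:2]).round(1),s['contact_force'][2].round(1),s['clock'])
E
python3 -c "
from h import *
rep()"
```

```text
plate xy [-0.068  -0.1624] z 0.013 F plate [1.  0.1] -0.7 10.2
```

Request:
{"method": "carry_out", "body": {"series": [[[4,0,1],0],[[4,0,1],0],[[3,0,1],0],[[0,0,0],0]]}}

```text
clock: 10.53
position: [0.4779, -0.103, 0.013]
ee_rot: [0.046, 0.657, 0.752, 0.026]
contact_force: [-0.7, 0.2, -0.1]
width: -0.0
```

```bash
python3 -c "
from h import *
rep()
shot('side','s2')
q=proj('s1',[*(CP+RP@[-.0685,-.13]),.01])[0].astype(int);im=cv2.imread('pics/s2.png')[q[1]-60:q[1]+60,q[0]-80:q[0]+80]
cv2.imwrite('pics/c3.png',cv2.resize(im,None,fx=5,fy=5,interpolation=cv2.INTER_CUBIC))"
```

```text
plate xy [-0.0626 -0.1561] z 0.013 F plate [-0.7  0.3] -0.1 10.5333
```

View pics/c3.png

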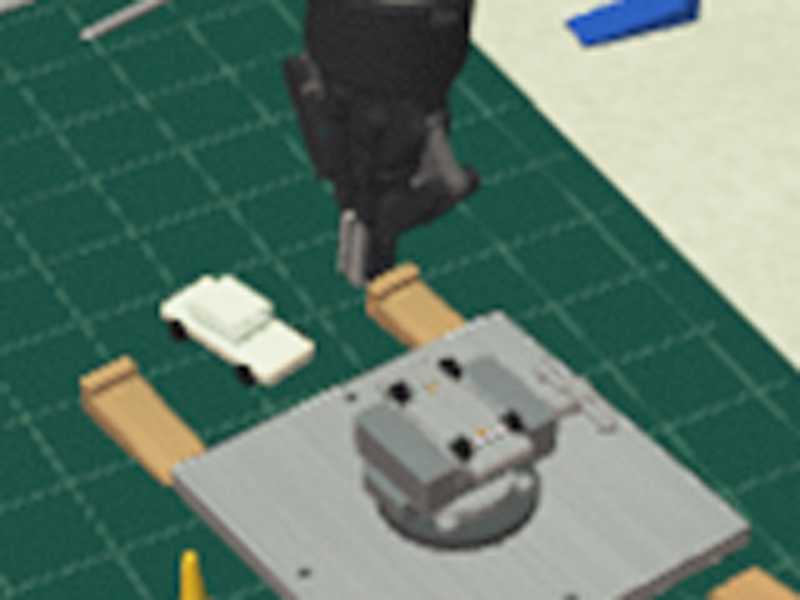

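The shim has slid in about 20 mm and is still flat, with its head at (395,280). The finger has drifted about 7 mm towards the far side of the head, so I'll back off and re-centre.

Request:
{"method": "carry_out", "body": {"series": [[[-5,0,0],0],[[0,-6,0],0],[[0,-3,0],0],[[0,0,0],0]]}}

```text
clock: 10.92
position: [0.4678, -0.1088, 0.0113]
ee_rot: [0.044, 0.657, 0.752, 0.026]
contact_force: [0.4, 0.2, 0.6]
width: 0.0002
```

```bash
python3 -c "
from h import *
rep();print(toolmove([*(CP+RP@[-.0705,-.162]),.011]),manip.get_state()['ee_rot'])"
```

```text
plate xy [-0.0734 -0.1605] z 0.0113 F plate [0.4 0.2] 0.6 10.9167
(array([-1.5,  2.9,  0.6]), 'toolx ang', np.float64(97.63)) [0.04402473 0.65706028 0.75209144 0.02630725]
```

Request:
{"method": "carry_out", "body": {"series": [[[3,2,0],0],[[4,0,0],0],[[4,0,0],0],[[3,0,0],0],[[0,0,0],0]]}}

```text
clock: 11.33
position: [0.4675, -0.0938, 0.0109]
ee_rot: [0.044, 0.658, 0.752, 0.026]
contact_force: [-0.4, -0.5, 0.5]
width: -0.0002
```

```bash
python3 -c "
from h import *
rep()"
```

```text
plate xy [-0.0718 -0.1456] z 0.0109 F plate [-0.4 -0.4] 0.5 11.3333
```

Request:
{"method": "carry_out", "body": {"series": [[[2,0,0],0],[[2,0,0],0]]}}

```text
clock: 11.5
position: [0.4672, -0.0894, 0.0109]
ee_rot: [0.044, 0.657, 0.752, 0.026]
contact_force: [-0.2, -0.8, 1.8]
width: 0.0003
```

Request:
{"method": "carry_out", "body": {"series": [[[1.5,0,0],0],[[1.5,0,0],0]]}}

```text
clock: 11.67
position: [0.467, -0.0859, 0.0108]
ee_rot: [0.044, 0.657, 0.752, 0.026]
contact_force: [0.2, -1.2, 1.8]
width: 0.0
```

Request:
{"method": "carry_out", "body": {"series": [[[1,0,0],0],[[1,0,0],0]]}}

```text
clock: 11.83
position: [0.4671, -0.0841, 0.0109]
ee_rot: [0.045, 0.657, 0.752, 0.026]
contact_force: [0.3, -3.5, -0.4]
width: 0.0001
```

Request:
{"method": "carry_out", "body": {"series": [[[0.8,0,0],0]]}}

```text
clock: 11.92
position: [0.4673, -0.0839, 0.011]
ee_rot: [0.046, 0.656, 0.753, 0.026]
contact_force: [0.0, -4.8, 0.2]
width: 0.0001
```

Request:
{"method": "carry_out", "body": {"series": [[[0.8,0,0],0]]}}

```text
clock: 12.0
position: [0.4674, -0.0837, 0.011]
ee_rot: [0.046, 0.656, 0.753, 0.026]
contact_force: [-1.0, -5.5, -1.1]
width: 0.0001
```

Request:
{"method": "carry_out", "body": {"series": [[[1.2,0,0],0]]}}

```text
clock: 12.08
position: [0.4676, -0.0835, 0.011]
ee_rot: [0.047, 0.656, 0.753, 0.025]
contact_force: [-0.2, -6.6, -0.1]
width: 0.0002
```

Request:
{"method": "carry_out", "body": {"series": [[[1.5,0,0],0]]}}

```text
clock: 12.17
position: [0.4677, -0.0832, 0.011]
ee_rot: [0.048, 0.655, 0.753, 0.024]
contact_force: [-0.8, -8.5, -0.4]
width: 0.0001
```

Request:
{"method": "carry_out", "body": {"series": [[[1.5,0,0],0]]}}

```text
clock: 12.25
position: [0.4679, -0.0832, 0.0111]
ee_rot: [0.049, 0.655, 0.754, 0.024]
contact_force: [-1.0, -9.6, -0.9]
width: 0.0003
```

Request:
{"method": "carry_out", "body": {"series": [[[-6,0,0],0],[[-10,0,0],0],[[-10,0,0],0],[[0,0,-30],0],[[0,0,-30],0],[[0,0,-30],0],[[0,0,0],0]]}}

```text
clock: 12.83
position: [0.4604, -0.1092, 0.1021]
ee_rot: [0.043, 0.656, 0.753, 0.023]
contact_force: [0.6, -0.6, -0.0]
width: -0.0002
```

```bash
python3 -c "
from h import *
rep();print(toolmove([*(CP+RP@[-.072,-.072]),.06]),manip.get_state()['ee_rot'])
shot('side','s3')
q=proj('s1',[*(CP+RP@[-.0685,-.11]),.01])[0].astype(int);im=cv2.imread('pics/s3.png')[q[1]-60:q[1]+60,q[0]-80:q[0]+80]
cv2.imwrite('pics/c4.png',cv2.resize(im,None,fx=5,fy=5,interpolation=cv2.INTER_CUBIC));print(q)"
```

```text
plate xy [-0.0808 -0.16  ] z 0.1021 F plate [ 0.5 -0.7] -0.0 12.8333
(array([89.3,  5.8, 39.8]), 'toolx ang', np.float64(97.72)) [0.04324987 0.65649012 0.7527276  0.02348038]
[317 239]
```

View pics/c4.png

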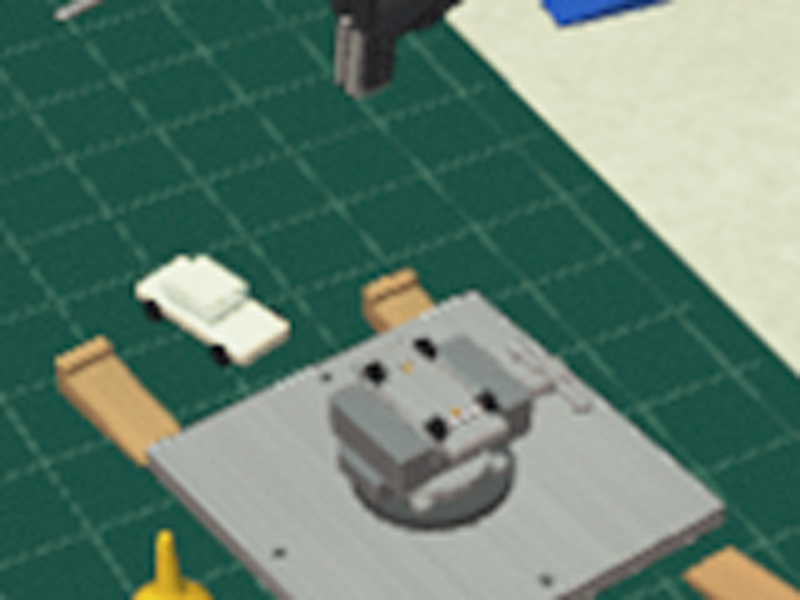

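Shim_2 is well in, with only its head and about 25 mm of wedge showing at (395,300). The plate looks level. Next is the proof press.

Request:
{"method": "carry_out", "body": {"series": [[[30,3,0],0],[[30,2,0],0],[[29,0,0],0],[[0,0,20],0],[[0,0,20],0],[[0,0,18],0],[[0,0,8],0],[[0,0,0],0]]}}

```text
clock: 13.55
position: [0.4572, -0.02, 0.025]
ee_rot: [0.039, 0.659, 0.751, 0.023]
contact_force: [-0.6, -0.4, -0.9]
width: 0.0001
```

```bash
python3 -c "
from h import *
rep();print(toolmove([*(CP+RP@[-.072,-.072]),.0235]))
p=lambda u,v,z:(RP.T@(ray('s3',317-80+(u+.5)/5-.5,239-60+(v+.5)/5-.5,z)[:2]-CP)).round(4)
print(p(389,284,.021),p(474,293,.023),p(150,455,.023),p(82,355,.021))"
```

```text
plate xy [-0.0726 -0.071 ] z 0.025 F plate [-0.6 -0.4] -0.9 13.55
(array([-0.9,  0.4,  1.6]), 'toolx ang', np.float64(97.35))
[-0.0646 -0.1164] [-0.0908 -0.0853] [ 0.0888 -0.0827] [ 0.0763 -0.1597]
```

Shim_2's head moved 38.6 mm, which puts the nose about 32.5 mm inside the edge. Pressing now.

Request:
{"method": "carry_out", "body": {"series": [[[0,0,1.5],0],[[0,0,1.5],0],[[0,0,1.5],0]]}}

```text
clock: 13.8
position: [0.4569, -0.02, 0.023]
ee_rot: [0.038, 0.66, 0.75, 0.023]
contact_force: [-6.5, 2.6, 22.3]
width: 0.0003
```

Request:
{"method": "carry_out", "body": {"series": [[[0,0,1.5],0],[[0,0,1.5],0]]}}

```text
clock: 13.97
position: [0.4569, -0.02, 0.0233]
ee_rot: [0.038, 0.661, 0.749, 0.024]
contact_force: [-2.4, 1.2, 13.3]
width: 0.0002
```

Request:
{"method": "carry_out", "body": {"series": [[[0,0,1.2],0],[[0,0,1.2],0],[[0,0,1.2],0]]}}

```text
clock: 14.22
position: [0.4569, -0.0201, 0.0233]
ee_rot: [0.038, 0.661, 0.749, 0.025]
contact_force: [-3.3, 1.2, 11.1]
width: 0.0001
```

Request:
{"method": "carry_out", "body": {"series": [[[0,0,-20],0],[[0,0,-35],0],[[0,0,-35],0],[[-30,-30,0],0],[[-30,-30,0],0],[[-30,-30,0],0],[[-30,-30,0],0],[[0,0,0],0],[[0,0,0],0]]}}

```text
clock: 14.97
position: [0.3473, -0.1594, 0.1144]
ee_rot: [0.045, 0.661, 0.748, 0.026]
contact_force: [0.7, -0.1, 0.3]
width: -0.0001
```

```bash
python3 -c "
from h import *
rep();shot('top','t2')
im=cv2.imread('pics/t2.png')[180:275,215:350]
cv2.imwrite('pics/c5.png',cv2.resize(im,None,fx=5.9,fy=5.9,interpolation=cv2.INTER_CUBIC))"
```

```text
plate xy [-0.1994 -0.1953] z 0.1144 F plate [ 0.7 -0.2] 0.3 14.9667
```

View pics/c5.png

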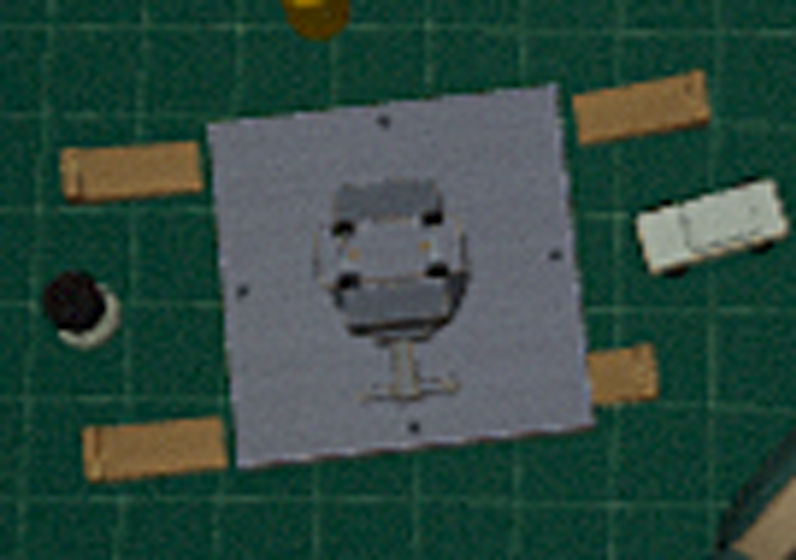

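Shim_2 is in, with its rear edge moved from 737 to 655 px (about 41 mm). The plate corners, the other shims, the car and the jar are unchanged, and the arm is clear.

```bash
python3 -c "
from h import *
print(manip.sign_off())"
```

```text
the job is handed in; nothing more can be done
None
```

The wobble was at the near-right corner (corner_2). Its shim is now pushed in and the corner no longer gives. I handed the job in at about 15 s of the 64 s allowed; no verdict was reported.

- **Finding the corner:** Corners 1, 3 and 4 held at 23 mm under 18, 6 and 13 N. Corner_2 sank to about 16.5 mm.
- **Pushing the shim:** I slid shim_2 flat along the mat until the push rose to 9.6 N. Partway through, the finger drifted sideways on the shim's head. I backed off and re-centred before the final push.
- **Proof press:** Corner_2 stayed at about 23 mm under 11 to 22 N.

**Last checks:** The shim moved 38.6 mm by the side view and about 41 mm by the top view. That small disagreement puts the nose roughly 32 to 35 mm inside the edge, against 27 mm needed. In the last top view, the plate, the other three shims, the toy car and the paint jar had not visibly moved. The cup, tube, screwdriver and rule were outside that crop, but the arm was never near them. The arm was clear with about 0 N on it.

The tool ended up tilted about 5 degrees from small drifts, with no effect on the result that I could see. My presses were harder than the 3 to 6 N suggested, up to about 30 N when corner_2 bottomed out.

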